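# Fill the tin crate on the welding bench

## Task

Two tall steel tins with narrow screw caps stand loose on the welding bench. Put each of them upright into an empty cell of the grey divided crate, one on either side of the tin that is already in its middle cell, and leave that one standing in its cell. Set them down on the crate's floor gently, without dropping them in.

Things in the scene. Friction and masses are not known exactly. Their poses are not given: they have to be found in the camera images.
- tin_a_mid (a point): One loose tin: plain steel tin standing upright, 94 mm high, about 0.25 kg: straight round body 50 mm across up to height 70 mm, sloping shoulder, narrow screw cap 30 mm across. This point: on its axis, half-way up (47 mm over its underside); z up the axis. Nearby stand a short tin (54 mm high), a flat tin, a pipe offcut 90 mm high; free space of 35 mm on its world +y and -y sides.
- tin_b_mid (a point): The other, identical loose tin: plain steel tin standing upright, 94 mm high, about 0.25 kg: straight round body 50 mm across up to height 70 mm, sloping shoulder, narrow screw cap 30 mm across. This point: on its axis, half-way up (47 mm over its underside); z up the axis. Free space of 35 mm on its world +y and -y sides.
- tin_c_mid (a point): The tin already standing in the crate's middle cell, of the same kind and size (94 mm high, 50 mm across), about 0.35 kg. This point is on its axis, half-way up; z is up the axis.
- crate: Open grey steel crate fixed to the bench, 244 mm long, 84 wide, 36 high: one row of three cells, each 76 x 76 mm inside; walls, dividers and floor 4 mm thick. Origin: centre of its underside, on the bench. x along the row, y across it, z up. Cell centres at x = -80, 0 and +80 mm, y = 0; cell floors at z = 4 mm.

How it is judged:
By the outcome, as a careful person would: the job done as asked, in the order asked, and still so for the second after the job is handed in, with the robot touching nothing.
It also fails if it takes over 64 s, if anything falls off the work surface, if the arm or the gripper's body presses on something with over 40 N, if the wrist force passes 120 N, or if a joint passes its speed limit or range.

## Robot

A 6-joint arm with a two-finger parallel gripper is mounted at the origin on the work surface. World frame = base frame: x ahead of the robot, y to its left, z up, the work surface at z = 0. Lengths are in m, angles in degrees, forces in N, time in s.
With the tool pointing down it reaches from about 0.35 to 0.775 m from the base axis. Payload 7.3 kg.
Tool frame: the origin (TCP) lies at the very end of the fingers, on their centre line; the grasp point (between the pads) lies behind it (robot.hold_point_z is the z of the grasp point in the tool frame, in m); z points along the fingers, y is the line along which they close (so a half turn about z gives the same grasp; the last joint's range is limited). The gripper opens to 92 mm and grips with 3 to 60 N. Pads are 19 mm wide; open, the fingers measure 130 mm over their backs; the gripper's body (75 mm by 190 mm) begins 47 mm behind the grasp point.
Start: joints at [59.53, 19.595, 87.324, -0, 73.075, -8.365], TCP at [0.198, 0.486, 0.203] pointing down, gripper open.
Joint ranges: [-145.02, 145.02], [-44.19, 115.74], [2.07, 154.8], [-57.11, 237.11], [16.16, 152.29], [-177.93, 177.93]. Speed limits (degrees/s): [147.25, 147.25, 180, 180, 180, 180].

## Interface

Orientations are given as [roll, pitch, yaw] about the fixed x, y, z axes, in that order (R = Rz(yaw) Ry(pitch) Rx(roll)).
In Python, from bench import robot, eyes, ticket gives the robot as it stands.
- The arm moves only by the shell command python3 -m pendant 'ROWS'. ROWS is JSON, one flat list of numbers, 5 for each row, row after row: the closure, from 0 (fully open) to 1 (shut), then the shift along the tool's x, y, z in m, then the turn about the tool's z in rad. A call has 1 to 20 rows; each row shifts and turns the commanded pose from where the row before left it, along the tool's axes as they then stand; what a row does not reach is not made up. A row lasts 1/12 s, in which the tool goes at most 41.7 mm and 7.16 degrees, less where a joint would pass 70% of its speed; a pose out of reach is approached as far as the arm can. A call is refused whole if a number of a shift passes 0.0417 or a number of a turn 0.125, either way. A call with a gripper value outside its range is refused whole. The fingers move at their own pace and stop on an object; the grip force is fixed at half the most. Time passes only in rows, so rows that do not move let the fingers close. It gives the time, the measured TCP pose, the force, the opening and the grip force at its end, in the units of the state.
- robot.observe(): the state, without advancing time (a new reading comes with each control period).
- eyes.read_camera(name): name is "scene" or "top" or "wrist"; returns a dict with "img" (384x512x3 uint8, red, green, blue), "range_z" (384x512 float32, m along the optical axis (not along the pixel's ray), 0 where there is no reading), "fx", "fy", "cx", "cy" (pixels), "k1" (the pictures are not rectified: a ray, as slopes to the right and down, at radius r is drawn at 1 + k1 r^2 times it, then the intrinsics apply), "R" (3x3) and "t" (3): a world point X has camera coordinates R X + t; the wrist camera has in their place "mount" (4x4, takes a point from camera to tool coordinates, whose origin is the TCP and whose axes are the flange's). Camera axes: x right, y down, z forward; pixel columns grow to the right and rows downward; lengths in m; the calibration is good to about 2 mm. A picture is of the moment at which its call begins: read the wrist's pose just before it.
- ticket.close_job(): hands the job in; it is judged then, once.
The state is a dict: "time": time; "joint_positions": joint angles; "joint_velocities": joint speeds; "joint_torque": joint torques, N m; "eef_pos": TCP position; "ee_rot": TCP orientation; "ft_force": force on the tool from outside, world axes, zero at the start; "torque": the same for the moment, N m; "grip_width": opening from 0.0 (shut) to 1.0 (fully open); "grip_force": force on a finger pad.
Only numpy, scipy, OpenCV 4.12 (cv2) and the standard library are available. Lean on these libraries where they do the work, as an engineer would, in place of code of your own. Each camera call takes 0.05 s, during which the arm holds its last target. There are 200 camera calls.

## Working session

There is one attempt and no reset: what is moved stays moved. The work goes in short steps, Python scripts to look and compute and a shell command to move; the robot and the scene stay as the last step left them, time stands still between calls to the robot, and variables do not carry over. Pictures are saved under pics/ and viewed, at most 10 in all, crops included, and the job is handed in when it is done.

```bash
mkdir -p pics
cat > h.py <<'E'
import numpy as np, cv2
from bench import robot, eyes, ticket
from scipy.spatial.transform import Rotation as Ro
def cam(n):
    s=robot.observe(); c=eyes.read_camera(n)
    if n=="wrist":
        T=np.eye(4); T[:3,:3]=Ro.from_euler('xyz',s["ee_rot"],degrees=True).as_matrix(); T[:3,3]=s["eef_pos"]
        W=T@np.array(c["mount"]); c["Rw"]=W[:3,:3]; c["o"]=W[:3,3]
    else:
        R=np.array(c["R"]); c["Rw"]=R.T; c["o"]=-R.T@np.array(c["t"])
    return c
def rays(c,uv):
    K=np.array([[c["fx"],0,c["cx"]],[0,c["fy"],c["cy"]],[0,0,1.]])
    p=cv2.undistortPoints(np.float64(uv).reshape(-1,1,2),K,np.array([c["k1"],0,0,0.]))[:,0]
    return np.c_[p,np.ones(len(p))]
def cloud(c):
    v,u=np.mgrid[:384,:512]; r=rays(c,np.c_[u.ravel(),v.ravel()])
    P=(r*c["range_z"].reshape(-1,1))@c["Rw"].T+c["o"]; P[c["range_z"].ravel()==0]=np.nan
    return P.reshape(384,512,3)
def onplane(c,uv,z):
    d=rays(c,uv)@c["Rw"].T; return c["o"]+d*((z-c["o"][2])/d[:,2])[:,None]
def save(n,img): cv2.imwrite(n,img[...,::-1])
E
python3 - <<'E'
from h import *
print(robot.observe(), robot.hold_point_z)
for n in("top","scene"):
    c=cam(n); save(f"pics/{n}1.png",c["img"]); print(n,c["o"],c["k1"])
    P=cloud(c); np.save(n,P); z=P[...,2]
    m=(z>.08)&(z<.11); k,l,st,ce=cv2.connectedComponentsWithStats(m.astype(np.uint8))
    for i in range(1,k):
        if st[i,4]>25: q=P[l==i]; print(ce[i].round(),st[i],np.median(q,0).round(3),q.min(0).round(3),q.max(0).round(3))
E
```

```text
{'time': 0.0, 'joint_positions': array([ 5.95296345e+01,  1.96375255e+01,  8.73783257e+01, -1.17701149e-03,
        7.30766288e+01, -8.36704314e+00]), 'joint_velocities': array([-0.05760869,  0.00630456,  0.04874022, -0.01826996, -0.00905336,
       -0.11094676]), 'joint_torque': array([-4.25844119e-04, -4.31210804e+01, -2.44235641e+01,  7.17965886e-02,
        5.53358858e-02, -1.13602864e-04]), 'eef_pos': array([0.19730886, 0.48601006, 0.20272848]), 'ee_rot': array([-1.79908341e+02, -1.23436220e-02,  1.57897011e+02]), 'ft_force': array([-0.98027143,  0.89751079,  0.72387585]), 'torque': array([-0.00840984, -0.02074122,  0.08807398]), 'grip_force': 0.0, 'grip_width': 0.9991749965425474} -0.0188
top [0.38654122 0.07222601 0.84070493] -0.0006447860244982891
[110.  71.] [ 93  54  37  35 341] [0.779 0.382 0.088] [0.74  0.341 0.08 ] [0.821 0.42  0.094]
[510.  71.] [507  65   5  15  43] [ 0.799 -0.549  0.085] [ 0.779 -0.552  0.08 ] [ 0.812 -0.545  0.092]
[509. 100.] [505  91   7  19 103] [ 0.722 -0.53   0.093] [ 0.702 -0.538  0.081] [ 0.739 -0.526  0.107]
[ 13. 178.] [  0 140  21  70 388] 
[... 1411 characters left out ...]
9 -0.573  0.11 ]
[ 42. 122.] [   0  100  102   44 1131] [ 0.707 -0.572  0.091] [ 0.527 -0.699  0.08 ] [ 0.814 -0.524  0.11 ]
[364. 113.] [341 103  48  18 473] [0.056 0.031 0.095] [-0.025 -0.054  0.08 ] [0.07  0.069 0.11 ]
[179. 157.] [172 151  15  13 153] [ 0.572 -0.131  0.093] [ 0.552 -0.152  0.08 ] [ 0.582 -0.123  0.098]
[272. 172.] [260 165  24  14 193] [0.476 0.048 0.085] [0.448 0.021 0.08 ] [0.498 0.072 0.089]
[297. 225.] [288 217  19  16 243] [0.595 0.203 0.091] [0.577 0.185 0.08 ] [0.606 0.216 0.094]
[376. 254.] [366 246  20  18 294] [0.577 0.338 0.092] [0.557 0.323 0.08 ] [0.588 0.352 0.094]
[323. 354.] [289 330  70  54 881] [0.768 0.375 0.087] [0.741 0.342 0.08 ] [0.821 0.422 0.091]
```

View pics/top1.png

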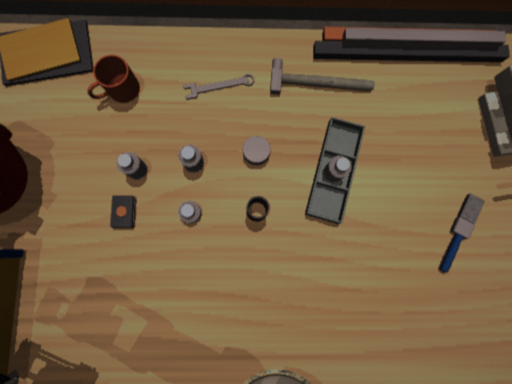

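View pics/scene1.png

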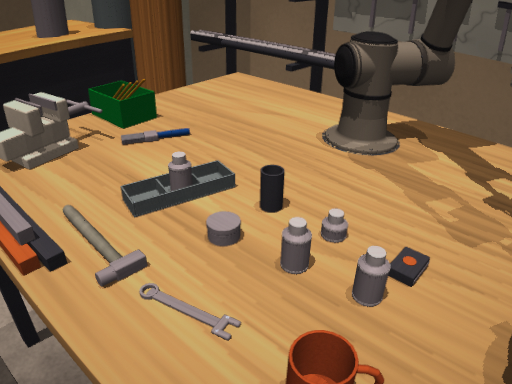

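Run:
```python
from h import *
P=np.load("top.npy"); z=P[...,2]
m=(z>.02)&(z<.12); k,l,st,ce=cv2.connectedComponentsWithStats(m.astype(np.uint8))
for i in range(1,k):
    if st[i,4]>60:
        q=P[l==i]; rim=q[(q[:,2]>.028)&(q[:,2]<.042)]
        print(ce[i].round(),st[i],np.median(q,0).round(3),q.min(0).round(3),q.max(0).round(3), cv2.minAreaRect((rim[:,:2]*1000).astype(np.float32)) if len(rim)>60 else '')
```

```text
[38. 48.] [   0   18   80   62 3179] [0.87  0.592 0.023] [0.788 0.487 0.02 ] [0.955 0.688 0.028] 
[412.  42.] [ 314   26  196   33 5380] [ 0.891 -0.341  0.034] [ 0.866 -0.599  0.02 ] [ 0.946 -0.098  0.065] ((904.8001098632812, -348.3838195800781), (77.31501770019531, 499.0151062011719), 0.015297268517315388)
[113.  78.] [  87   54   51   46 1408] [0.774 0.388 0.062] [0.735 0.341 0.02 ] [0.821 0.444 0.094] ((766.9541015625, 385.2734680175781), (78.34078979492188, 102.03286743164062), 66.36719512939453)
[312.  78.] [ 270   58  105   34 1005] [ 0.799 -0.081  0.025] [ 0.768 -0.248  0.02 ] [0.855 0.014 0.03 ] 
[501. 111.] [ 483   65   29   90 1709] [ 0.718 -0.55   0.031] [ 0.612 -0.575  0.02 ] [ 0.813 -0.521  0.107] ((712.4806518554688, -547.782470703125), (197.5355682373047, 35.937232971191406), 8.981802940368652)
[337. 168.] [ 306  117   59  106 1475] [ 0.563 -0.137  0.036] [ 0.443 -0.213  0.02 ] [ 0.697 -0.069  0.102] ((570.6624755859375, -141.45858764648438), (84.63902282714844, 244.310302734375), 74.49893188476562)
[256. 149.] [243 135  27  29 602] [0.614 0.048 0.038] [0.583 0.018 0.
[... 496 characters left out ...]
95 0.36  0.098] 
[121. 211.] [110 195  24  33 659] [0.467 0.359 0.023] [0.43  0.334 0.02 ] [0.504 0.384 0.026] 
[258. 207.] [247 196  22  25 248] [0.477 0.045 0.084] [0.447 0.024 0.021] [0.495 0.069 0.093] 
[189. 211.] [178 200  22  22 381] [0.465 0.2   0.034] [0.444 0.179 0.02 ] [0.492 0.228 0.057] ((467.9516906738281, 203.38230895996094), (48.978416442871094, 48.790306091308594), 0.919090986251831)
[465. 227.] [456 218  19  21 116] [ 0.434 -0.447  0.021] [ 0.409 -0.469  0.02 ] [ 0.455 -0.423  0.023] 
[  7. 300.] [   0  249   22  126 1697] [0.28  0.581 0.044] [0.115 0.577 0.02 ] [0.379 0.584 0.092] ((249.53221130371094, 581.4697265625), (6.396545886993408, 258.912109375), 89.73345947265625)
```

The top view shows the loose tins with caps at about (125,160) and (188,153), and the tilted crate at (337,168) holding the middle tin at (341,164). In the scene view, the same tins are at (376,254) and (297,225).

Measured positions:
- **Tin B:** about (0.572, 0.337)
- **Tin A:** about (0.591, 0.200)
- **Crate:** centre about (0.571, -0.141), with its row at -15.5°

Heights and sizes match those given. I'll use yaw 164.5, so the fingers close across the crate row, and go over tin B first.

```bash
python3 -m pendant '[0.25,0,0,0,-0.115, 0.25,-0.0287,-0.0032,0,0, 0.25,-0.0287,-0.0032,0,0, 0.25,-0.0287,-0.0032,0,0, 0.25,-0.0287,-0.0032,0,0, 0.25,-0.0287,-0.0032,0,0, 0.25,-0.0287,-0.0032,0,0, 0.25,-0.0287,-0.0032,0,0, 0.25,-0.0287,-0.0032,0,0, 0.25,-0.0287,-0.0032,0,0, 0.25,-0.0287,-0.0032,0,0, 0.25,-0.0287,-0.0032,0,0, 0.25,-0.0287,-0.0032,0,0, 0.25,-0.0287,-0.0032,0,0, 0.25,-0.0287,-0.0032,0,0, 0.25,0,0,0,0, 0.25,0,0,0,0]'
cat >> h.py <<'E'
def go(x,y,z,yaw=164.5):
    s=robot.observe(); R=Ro.from_euler('xyz',s["ee_rot"],degrees=True).as_matrix()
    print("t",s["time"],"pos",s["eef_pos"].round(4),"rot",s["ee_rot"].round(2),"tool shift",(R.T@(np.array([x,y,z])-s["eef_pos"])).round(4),"turn",round(np.radians(s["ee_rot"][2]-yaw),4))
E
python3 - <<'E'
from h import *
go(.572,.337,.2)
c=cam("wrist"); save("pics/w1.png",c["img"]); P=cloud(c); z=P[...,2]
for lo,hi in((.088,.1),(.03,.1)):
    m=(z>lo)&(z<hi); k,l,st,ce=cv2.connectedComponentsWithStats(m.astype(np.uint8))
    for i in range(1,k):
        if st[i,4]>100:
            q=P[l==i]; print(ce[i].round(),st[i],np.median(q,0).round(4),q.min(0).round(3),q.max(0).round(3))
E
```

```text
time: 1.52
eef_pos: [0.5734, 0.3347, 0.2021]
ee_rot: [-179.9, -0.1, 164.4]
ft_force: [-0.5, 0.5, -0.6]
grip_width: 0.751
grip_force: 0.0
t 1.5167 pos [0.5734 0.3347 0.2021] rot [-1.7994e+02 -9.0000e-02  1.6435e+02] tool shift [0.002  0.0019 0.0021] turn -0.0026
[453.  81.] [442   0  38 157 689] [0.5197 0.5613 0.0956] [0.45  0.554 0.088] [0.607 0.604 0.1  ]
[ 10. 169.] [  0 149  18  38 181] [0.4816 0.0638 0.0896] [0.454 0.036 0.088] [0.496 0.07  0.092]
[253. 181.] [240 169  27  26 533] [0.5706 0.3352 0.0938] [0.557 0.32  0.088] [0.586 0.35  0.096]
[149. 225.] [137 213  25  24 440] [0.589  0.2001 0.0938] [0.576 0.184 0.088] [0.604 0.213 0.096]
[445.  81.] [ 427    0   53  157 2144] [0.5213 0.5704 0.0757] [0.45  0.554 0.03 ] [0.607 0.613 0.1  ]
[132. 121.] [ 113  103   39   38 1108] [0.4683 0.208  0.0407] [0.443 0.18  0.03 ] [0.492 0.226 0.056]
[ 22. 162.] [   0  140   51   47 1826] [0.4745 0.0645 0.064 ] [0.447 0.022 0.03 ] [0.497 0.071 0.092]
[253. 174.] [ 233  152   41   45 1462] [0.5653 0.3367 0.0737] [0.546 0.31  0.03 ] [0.597 0.36  0.096]
[158. 214.] [ 136  191   47   46 1576] [0.5834 0.2086 0.0729] [0.565 0.174 0.03 ] [0.616 0.224 0.096]
[ 73. 239.] [ 58 228  41  30 614] [0.5997 0.0475 0.0376] [0.584 0.015 0.03 ] [0.621 0.08  0.04 ]
[307. 303.] [291 290  38  25 633] [0.7703 0.3585 0.0605] [0.74 0.34 0.03] [0.818 0.388 0.091]
```

View pics/w1.png

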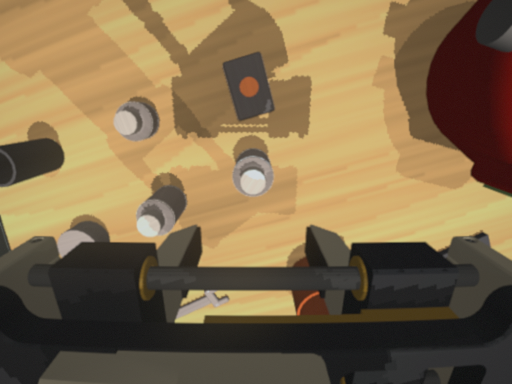

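The wrist view shows tin B's cap at (253,181), centred between the fingers at about (0.571, 0.335), and tin A's cap at (149,225), about (0.589, 0.200). Descending on B with the TCP at z = 0.041, then gripping.

```bash
python3 -m pendant '[0.25,0.002,0,0.01,0, 0.25,0,0,0.025,0, 0.25,0,0,0.03,0, 0.25,0,0,0.03,0, 0.25,0,0,0.025,0, 0.25,0,0,0.02,0, 0.25,0,0,0.013,0, 0.25,0,0,0.008,0, 0.25,0,0,0,0, 0.25,0,0,0,0, 0.6,0,0,0,0, 0.6,0,0,0,0, 0.6,0,0,0,0, 0.6,0,0,0,0, 0.6,0,0,0,0, 0.6,0,0,0,0, 0.6,0,0,0,0, 0.6,0,0,0,0]'
```

```text
time: 3.07
eef_pos: [0.5713, 0.3362, 0.0433]
ee_rot: [180.0, 0.1, 164.5]
ft_force: [-0.4, -1.4, 6.0]
grip_width: 0.521
grip_force: 30.0
```

Gripped (48 mm opening, 30 N). Lifting and carrying to over the far cell.

```bash
python3 -m pendant '[0.6,0,0,-0.017,0, 0.6,0,0,-0.04,0, 0.6,0,0,-0.04,0, 0.6,0,0,-0.04,0, 0.6,-0.0138,-0.0306,0,0, 0.6,-0.0138,-0.0306,0,0, 0.6,-0.0138,-0.0306,0,0, 0.6,-0.0138,-0.0306,0,0, 0.6,-0.0138,-0.0306,0,0, 0.6,-0.0138,-0.0306,0,0, 0.6,-0.0138,-0.0306,0,0, 0.6,-0.0138,-0.0306,0,0, 0.6,-0.0138,-0.0306,0,0, 0.6,-0.0138,-0.0306,0,0, 0.6,-0.0138,-0.0306,0,0, 0.6,-0.0138,-0.0306,0,0, 0.6,-0.0138,-0.0306,0,0, 0.6,-0.0138,-0.0306,0,0, 0.6,-0.0138,-0.0306,0,0, 0.6,0,0,0,0]'
python3 -m pendant '[0.6,0,0,0,0, 0.6,0,0,0,0]'
python3 - <<'E'
from h import *
go(.648,-.162,.18)
c=cam("wrist"); save("pics/w2.png",c["img"]); P=cloud(c); np.save("w2",P); z=P[...,2]
q=P[(z>.031)&(z<.041)]; q=q[(q[:,0]<.75)&(q[:,0]>.4)&(q[:,1]<-.03)&(q[:,1]>-.26)]
print(len(q),cv2.minAreaRect((q[:,:2]*1000).astype(np.float32)))
E
```

```text
time: 4.73
eef_pos: [0.6473, -0.1681, 0.1778]
ee_rot: [-179.9, -0.0, 164.2]
ft_force: [-1.4, 0.1, -2.6]
grip_width: 0.522
grip_force: 30.0
time: 4.9
eef_pos: [0.647, -0.1608, 0.1784]
ee_rot: [179.9, -0.1, 164.5]
ft_force: [0.0, 0.3, -3.2]
grip_width: 0.522
grip_force: 30.0
t 4.9 pos [ 0.647  -0.1608  0.1784] rot [ 1.7994e+02 -1.1000e-01  1.6446e+02] tool shift [-0.0013 -0.0009 -0.0016] turn -0.0007
1775 ((573.2848510742188, -143.88414001464844), (85.03093719482422, 237.44271850585938), 74.51407623291016)
```

View pics/w2.png

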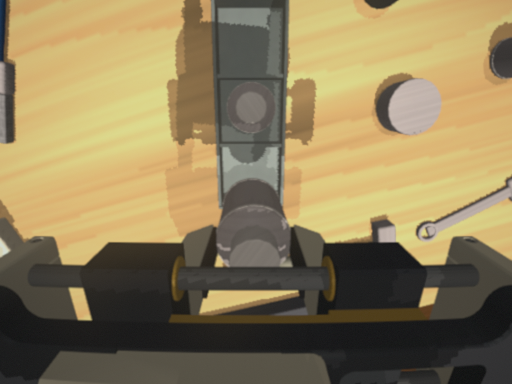

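The wrist view shows the crate centred on the tool. The dividers are at rows about 78 and 142, the side walls at columns about 216 and 285, and the middle tin's cap at (250,107). I'll check the far cell against the dividers.

Run:
```python
from h import *
c=cam("wrist"); g=cv2.cvtColor(c["img"],cv2.COLOR_RGB2GRAY)
ax=np.array([np.cos(np.radians(-15.5)),np.sin(np.radians(-15.5))]); n=np.array([-ax[1],ax[0]])
O=np.array([.571,-.141])
f=lambda uv:[( (p[:2]-O)@ax*1e3, (p[:2]-O)@n*1e3) for p in onplane(c,uv,.036)]
print(np.round(f([(250,78),(250,142),(214,78),(288,78),(219,142),(284,142)]),1))
print([ (i,int(v)) for i,v in enumerate(g[70:86,225:240].mean(1),70)],[ (i,int(v)) for i,v in enumerate(g[134:150,225:240].mean(1),134)])
for nm in("top.npy","w2.npy"):
    P=np.load(nm); z=P[...,2]; q=P[(z>.086)&(z<.105)]; q=q[(np.hypot(*(q[:,:2]-[.567,-.137]).T)<.035)]; d=q[:,:2]-O
    print(nm,len(q),[(round(1e3*(d@a).min(),1),round(1e3*(d@a).max(),1)) for a in(ax,n)])
    q=P[(z>.031)&(z<.041)]; d=(q[:,:2]-O)*1e3; s,t=d@ax,d@n
    k=(abs(t)<55)&(abs(s)<130)
    print("side walls",np.percentile(t[k],[1,99]),"div",[np.round(np.percentile(s[(abs(t)<32)&(abs(s-b)<10)],[5,50,95]),1) for b in(-40,40) if ((abs(t)<32)&(abs(s-b)<10)).any()])
```

```text
[[-36.1  -1.6]
 [ 36.2  -1.8]
 [-36.3 -42.5]
 [-36.3  41.5]
 [ 36.1 -39.3]
 [ 36.1  39.3]]
[(70, 83), (71, 83), (72, 83), (73, 84), (74, 84), (75, 84), (76, 83), (77, 77), (78, 63), (79, 62), (80, 79), (81, 84), (82, 84), (83, 84), (84, 85), (85, 87)] [(134, 108), (135, 108), (136, 108), (137, 109), (138, 109), (139, 109), (140, 104), (141, 84), (142, 71), (143, 80), (144, 103), (145, 108), (146, 110), (147, 118), (148, 123), (149, 124)]
top.npy 161 [(np.float64(-19.6), np.float64(9.4)), (np.float64(-13.7), np.float64(15.5))]
side walls [-42.48150807  41.5933014 ] div [array([-41.9, -39.9, -38.4]), array([37.8, 39.1, 41.2])]
w2.npy 754 [(np.float64(-17.8), np.float64(10.5)), (np.float64(-15.0), np.float64(12.6))]
side walls [-44.03096195  39.81869975] div [array([-40.9, -38.9, -37.6]), array([39.1, 40.3, 41.6])]
```

The cells agree to about 1 mm across the views, so the far cell centre is about (0.648, -0.163). I'll lower most of the way, then ease down in small steps.

```bash
python3 -m pendant '[0.6,-0.0015,-0.0024,0.01,0, 0.6,0,0,0.02,0, 0.6,0,0,0.025,0, 0.6,0,0,0.025,0, 0.6,0,0,0.02,0, 0.6,0,0,0.012,0, 0.6,0,0,0.007,0, 0.6,0,0,0.004,0, 0.6,0,0,0.002,0, 0.6,0,0,0,0, 0.6,0,0,0,0]'; python3 -m pendant '[0.6,0,0,0.001,0, 0.6,0,0,0,0, 0.6,0,0,0.001,0, 0.6,0,0,0,0]'
```

```text
time: 5.92
eef_pos: [0.649, -0.1642, 0.0556]
ee_rot: [-180.0, 0.1, 164.5]
ft_force: [0.0, -0.0, -1.9]
grip_width: 0.52
grip_force: 30.0
time: 6.25
eef_pos: [0.6483, -0.1641, 0.0526]
ee_rot: [180.0, 0.0, 164.5]
ft_force: [0.5, -0.7, -2.3]
grip_width: 0.518
grip_force: 30.0
```

```bash
python3 -m pendant '[0.6,0,0,0.001,0, 0.6,0,0,0.001,0, 0.6,0,0,0.001,0, 0.6,0,0,0,0, 0.6,0,0,0,0]'; python3 -m pendant '[0.6,0,0,0.001,0, 0.6,0,0,0,0, 0.6,0,0,0,0]'; python3 -m pendant '[0.6,0,0,0.001,0, 0.6,0,0,0,0, 0.6,0,0,0,0]'
```

```text
time: 6.67
eef_pos: [0.6482, -0.1639, 0.0493]
ee_rot: [180.0, -0.0, 164.5]
ft_force: [-0.6, -0.9, -2.8]
grip_width: 0.521
grip_force: 30.0
time: 6.92
eef_pos: [0.6482, -0.164, 0.0484]
ee_rot: [180.0, -0.0, 164.5]
ft_force: [0.8, 0.3, -2.4]
grip_width: 0.52
grip_force: 30.0
time: 7.17
eef_pos: [0.6483, -0.1641, 0.0475]
ee_rot: [180.0, 0.0, 164.5]
ft_force: [-0.4, 0.3, -2.5]
grip_width: 0.523
grip_force: 30.0
```

```bash
python3 -m pendant '[0.6,0,0,0.0007,0, 0.6,0,0,0,0, 0.6,0,0,0,0]'; python3 -m pendant '[0.6,0,0,0.0007,0, 0.6,0,0,0,0, 0.6,0,0,0,0]';  python3 -m pendant '[0.6,0,0,0.0007,0, 0.6,0,0,0,0, 0.6,0,0,0,0]'
```

```text
time: 7.42
eef_pos: [0.6486, -0.1642, 0.0474]
ee_rot: [-180.0, 0.1, 164.5]
ft_force: [-0.1, -0.4, 3.0]
grip_width: 0.523
grip_force: 30.0
time: 7.67
eef_pos: [0.6489, -0.1644, 0.0473]
ee_rot: [-180.0, 0.1, 164.5]
ft_force: [-1.2, -1.1, 5.5]
grip_width: 0.518
grip_force: 30.0
time: 7.92
eef_pos: [0.6491, -0.1645, 0.0473]
ee_rot: [-180.0, 0.2, 164.5]
ft_force: [-2.3, 0.1, 9.2]
grip_width: 0.525
grip_force: 30.0
```

Contact was at TCP z = 0.0474, as expected. Easing off, releasing, lifting, and travelling over tin A.

```bash
python3 -m pendant '[0.6,0,0,-0.0014,0, 0.25,0,0,0,0, 0.25,0,0,0,0, 0.25,0,0,0,0, 0.25,0,0,0,0, 0.25,0,0,0,0, 0.25,0,0,0,0, 0.25,0,0,-0.01,0, 0.25,0,0,-0.02,0, 0.25,0,0,-0.035,0, 0.25,0,0,-0.035,0, 0.25,0,0,-0.035,0, 0.25,0,0,-0.018,0]'; python3 -m pendant '[0.25,0.0139,0.0305,0,0, 0.25,0.0139,0.0305,0,0, 0.25,0.0139,0.0305,0,0, 0.25,0.0139,0.0305,0,0, 0.25,0.0139,0.0305,0,0, 0.25,0.0139,0.0305,0,0, 0.25,0.0139,0.0305,0,0, 0.25,0.0139,0.0305,0,0, 0.25,0.0139,0.0305,0,0, 0.25,0.0139,0.0305,0,0, 0.25,0.0139,0.0305,0,0, 0.25,0,0,0,0, 0.25,0,0,0,0]'
python3 - <<'E'
from h import *
c=cam("wrist"); P=cloud(c); z=P[...,2]
m=(z>.088)&(z<.1); k,l,st,ce=cv2.connectedComponentsWithStats(m.astype(np.uint8))
for i in range(1,k):
    if st[i,4]>100:
        q=P[l==i]; print(ce[i].round(),st[i],np.median(q,0).round(4),q.min(0).round(3),q.max(0).round(3))
go(.59,.2,.041)
c=cam("top"); save("pics/t2.png",cv2.resize(c["img"][100:240,270:410],None,fx=4,fy=4))
P=cloud(c); z=P[...,2]; q=P[(z>.086)&(z<.11)]
for p in((.648,-.163),(.567,-.137)):
    k=q[np.hypot(*(q[:,:2]-p).T)<.03]; print(p,len(k),np.median(k,0),k.min(0),k.max(0))
E
```

```text
time: 9.0
eef_pos: [0.6497, -0.1645, 0.2059]
ee_rot: [-180.0, 0.4, 164.5]
ft_force: [0.5, -0.3, 0.4]
grip_width: 0.751
grip_force: 0.0
time: 10.08
eef_pos: [0.5902, 0.2019, 0.2005]
ee_rot: [180.0, 0.0, 164.7]
ft_force: [0.6, -1.1, -0.4]
grip_width: 0.752
grip_force: 0.0
[ 85. 118.] [ 63  95  45  47 507] [0.4715 0.0458 0.0896] [0.447 0.02  0.088] [0.496 0.07  0.092]
[250. 184.] [238 171  26  26 536] [0.589  0.1991 0.0939] [0.575 0.185 0.088] [0.604 0.213 0.096]
t 10.1333 pos [0.5906 0.2005 0.2004] rot [-1.8000e+02  5.0000e-02  1.6457e+02] tool shift [ 0.0006 -0.0006  0.1594] turn 0.0013
(0.648, -0.163) 158 [ 0.6465207  -0.16258869  0.09763779] [ 0.63336365 -0.17741886  0.08615408] [ 0.6622863  -0.14941382  0.10083781]
(0.567, -0.137) 161 [ 0.5653339  -0.1378203   0.09758664] [ 0.55183908 -0.15415485  0.08608605] [ 0.58136749 -0.12428999  0.10127432]
```

View pics/t2.png

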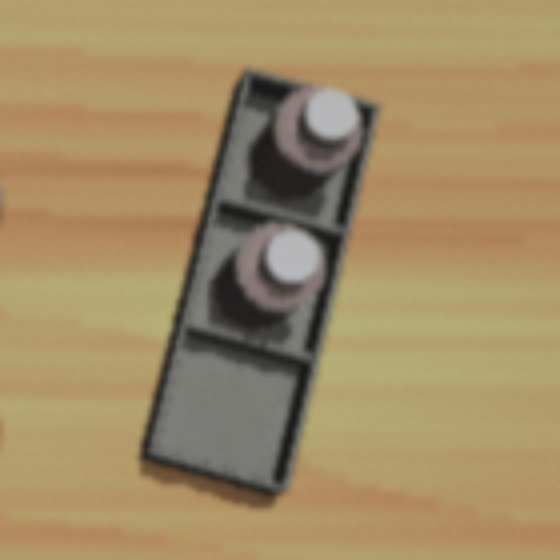

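Tin B stands upright in the far cell, with its cap at crop (330,112). The middle tin is undisturbed at (293,253), and the near cell at (225,405) is empty. The gripper is centred over A, so I'll grasp it.

```bash
python3 -m pendant '[0.25,0.001,-0.0008,0.01,0, 0.25,0,0,0.025,0, 0.25,0,0,0.03,0, 0.25,0,0,0.03,0, 0.25,0,0,0.025,0, 0.25,0,0,0.02,0, 0.25,0,0,0.011,0, 0.25,0,0,0.007,0, 0.25,0,0,0,0, 0.25,0,0,0,0, 0.6,0,0,0,0, 0.6,0,0,0,0, 0.6,0,0,0,0, 0.6,0,0,0,0, 0.6,0,0,0,0, 0.6,0,0,0,0, 0.6,0,0,0,0, 0.6,0,0,0,0]'
```

```text
time: 11.68
eef_pos: [0.59, 0.1995, 0.0426]
ee_rot: [180.0, 0.1, 164.5]
ft_force: [-0.5, -1.6, 6.1]
grip_width: 0.519
grip_force: 30.0
```

```bash
python3 -m pendant '[0.6,0,0,-0.017,0, 0.6,0,0,-0.04,0, 0.6,0,0,-0.04,0, 0.6,0,0,-0.04,0, 0.6,0.0007,-0.0304,0,0, 0.6,0.0007,-0.0304,0,0, 0.6,0.0007,-0.0304,0,0, 0.6,0.0007,-0.0304,0,0, 0.6,0.0007,-0.0304,0,0, 0.6,0.0007,-0.0304,0,0, 0.6,0.0007,-0.0304,0,0, 0.6,0.0007,-0.0304,0,0, 0.6,0.0007,-0.0304,0,0, 0.6,0.0007,-0.0304,0,0, 0.6,0.0007,-0.0304,0,0, 0.6,0,0,0,0, 0.6,0,0,0,0, 0.6,0,0,0,0]'
python3 - <<'E'
from h import *
go(.4936,-.1206,.0535)
E
```

```text
time: 13.18
eef_pos: [0.4924, -0.12, 0.1782]
ee_rot: [179.9, -0.1, 164.4]
ft_force: [-0.3, 0.1, -3.7]
grip_width: 0.522
grip_force: 30.0
t 13.1833 pos [ 0.4924 -0.12    0.1782] rot [ 1.7995e+02 -6.0000e-02  1.6445e+02] tool shift [-0.0014 -0.0003  0.1247] turn -0.0009
```

```bash
python3 -m pendant '[0.6,-0.001,0,0.01,0, 0.6,0,0,0.02,0, 0.6,0,0,0.025,0, 0.6,0,0,0.025,0, 0.6,0,0,0.02,0, 0.6,0,0,0.012,0, 0.6,0,0,0.007,0, 0.6,0,0,0.004,0, 0.6,0,0,0.002,0, 0.6,0,0,0.001,0, 0.6,0,0,0.001,0, 0.6,0,0,0,0, 0.6,0,0,0,0]'; python3 -m pendant '[0.6,0,0,0.001,0, 0.6,0,0,0.001,0, 0.6,0,0,0,0, 0.6,0,0,0,0]'
```

```text
time: 14.27
eef_pos: [0.494, -0.1209, 0.0523]
ee_rot: [-180.0, 0.1, 164.5]
ft_force: [-0.3, -0.9, -2.1]
grip_width: 0.52
grip_force: 30.0
time: 14.6
eef_pos: [0.4936, -0.1208, 0.0497]
ee_rot: [180.0, -0.0, 164.5]
ft_force: [-0.4, -0.6, -2.5]
grip_width: 0.52
grip_force: 30.0
```

```bash
python3 -m pendant '[0.6,0,0,0.001,0, 0.6,0,0,0.001,0, 0.6,0,0,0,0, 0.6,0,0,0,0]'; python3 -m pendant '[0.6,0,0,0.0007,0, 0.6,0,0,0,0, 0.6,0,0,0,0]'; python3 -m pendant '[0.6,0,0,0.0007,0, 0.6,0,0,0,0, 0.6,0,0,0,0]'
```

```text
time: 14.93
eef_pos: [0.4935, -0.1208, 0.0476]
ee_rot: [180.0, -0.0, 164.5]
ft_force: [-0.2, 0.1, -2.5]
grip_width: 0.518
grip_force: 30.0
time: 15.18
eef_pos: [0.4936, -0.1207, 0.0469]
ee_rot: [180.0, -0.0, 164.5]
ft_force: [-0.1, -0.6, -3.5]
grip_width: 0.526
grip_force: 30.0
time: 15.43
eef_pos: [0.4939, -0.1209, 0.0467]
ee_rot: [-180.0, 0.0, 164.5]
ft_force: [-0.1, -0.1, 0.9]
grip_width: 0.522
grip_force: 30.0
```

```bash
python3 -m pendant '[0.6,0,0,0.0004,0, 0.6,0,0,0,0, 0.25,0,0,0,0, 0.25,0,0,0,0, 0.25,0,0,0,0, 0.25,0,0,0,0, 0.25,0,0,0,0, 0.25,0,0,0,0, 0.25,0,0,-0.01,0, 0.25,0,0,-0.02,0, 0.25,0,0,-0.035,0, 0.25,0,0,-0.035,0, 0.25,0,0,-0.035,0, 0.25,0,0,-0.018,0, 0.25,0,0,0,0]'; python3 -m pendant '[0.25,0,0.0305,0,0, 0.25,0,0.0305,0,0, 0.25,0,0.0305,0,0, 0.25,0,0.0305,0,0, 0.25,0,0.0305,0,0, 0.25,0,0.0305,0,0, 0.25,0,0.0305,0,0, 0.25,0,0.0305,0,0, 0.25,0,0,0,0, 0.25,0,0,0,0, 0.25,0,0,0,0, 0.25,0,0,0,0]'
python3 - <<'E'
from h import *
c=cam("top"); a=cv2.resize(c["img"][100:240,270:410],(420,420))
s=cam("scene"); save("pics/f.png",np.hstack([a,cv2.resize(s["img"][130:230,100:190+10],(380,420))]))
P=cloud(c); z=P[...,2]; q=P[(z>.086)&(z<.11)]
for p in((.648,-.163),(.567,-.137),(.494,-.12)):
    k=q[np.hypot(*(q[:,:2]-p).T)<.03]; print(p,len(k),np.median(k,0),k.min(0),k.max(0))
E
```

```text
time: 16.68
eef_pos: [0.4959, -0.1217, 0.2044]
ee_rot: [-179.9, 0.5, 164.5]
ft_force: [0.2, 0.5, 0.2]
grip_width: 0.747
grip_force: 0.0
time: 17.68
eef_pos: [0.5585, 0.1133, 0.1987]
ee_rot: [-180.0, -0.0, 164.4]
ft_force: [-0.9, -0.6, 0.2]
grip_width: 0.75
grip_force: 0.0
(0.648, -0.163) 157 [ 0.64607515 -0.16266909  0.09767526] [ 0.63360712 -0.17725856  0.08661489] [ 0.66237898 -0.14957678  0.10109047]
(0.567, -0.137) 161 [ 0.56535611 -0.13761603  0.09774476] [ 0.55205288 -0.1534176   0.08604283] [ 0.58081853 -0.12435151  0.10100535]
(0.494, -0.12) 161 [ 0.49245479 -0.11835656  0.09782561] [ 0.47928217 -0.13326176  0.08617313] [ 0.50780773 -0.10546335  0.10091264]
```

View pics/f.png

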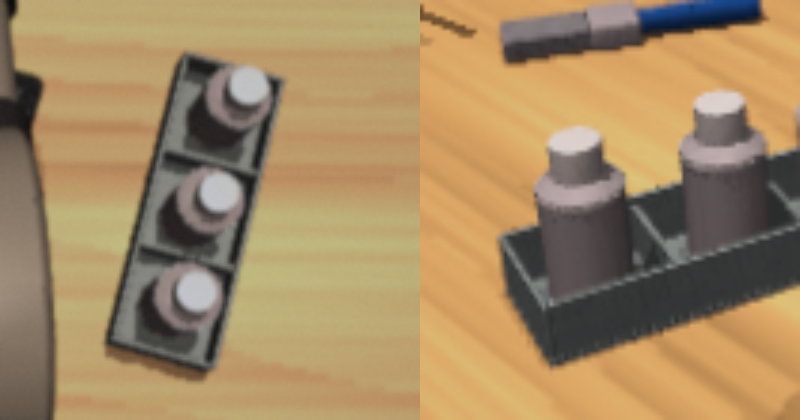

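All three tins stand upright in their cells. Their caps are at crop (248,85), (220,190) and (195,295), with all tops at about 98 mm, and the robot is clear.

```bash
python3 -c "
from bench import ticket; print(ticket.close_job())"
```

```text
the job is handed in; nothing more can be done
None
```

Job handed in: both loose tins were set down gently and stand upright in the crate's two outer cells, and the middle tin was not disturbed; it took about 18 s of the 64 s allowed.

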